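Kit the parts and wind up the bench timer

TASK

Set up the next timed assembly round: first put the black relay in the square dish and the copper-wound coil in the round dish, lowering each in rather than dropping it. Once both lie in their dishes, wind the bench timer's key clockwise, turn by turn, until it is fully wound and stops, then let go. Leave everything else on the bench where it is.

Things in the scene. Friction and masses are not known exactly. Their poses are not given: they have to be found in the camera images.
- timer: Spring-wound bench timer, fixed to the bench: grey case 110 x 110 mm, 55 mm high, with a round aluminium dial (100 mm across, top at 59 mm) and a steel winding key in its middle. A brass pin (6 mm across, 6 mm high) on the dial's edge marks where the key's pointer stands when fully wound. Origin: centre of the underside; z up, on the key's axis.
- key (a joint): Turn of the timer's key about the vertical axis, rad, growing clockwise seen from above; the pointer lies along the timer's +x at 0. It may start partly wound (0 to 0.9). The hard stop, fully wound, is at 4.5. A spring resists (about 0.1 to 0.15 N m in all) and an inner brake holds the key wherever it is let go; if turned back it unwinds.
- key_grip (a point): Point on the key's axis, 90 mm above the bench, in the upper middle of the key's bow. The bow is an upright steel block, 38 mm long along this frame's x, 13 mm thick along its y, reaching from 74 to 102 mm above the bench; it can be pinched across its 13 mm faces or across its 38 mm ends. The pointer is a thin bar low on the dial along +x of this frame. The frame turns with the key.
- relay: Relay, loose: black block 44 mm (x) x 28 mm (y) x 32 mm high with eight brass tabs 5 mm high on top, 50 g or so. Origin: centre of the underside. To go in the square dish.
- coil: Wound coil, loose: upright copper-wound bobbin with two black flanges 34 mm in diameter, 30 mm high. Origin: centre of the underside. To go in the round dish.
- square_dish: Square open aluminium dish, fixed: 155 x 155 mm outside, 30 mm high, walls 4 mm, floor 4 mm thick. Origin: centre of the underside; x and y along its sides.
- round_dish: Round open aluminium dish, fixed: 156 mm outside diameter, 30 mm high, wall 4 mm, floor 4 mm thick. Origin: centre of the underside.
- transformer: Bystander, loose: small transformer, steel core with a copper winding, 46 x 46 mm, 40 mm high. Origin: centre of the underside. Leave alone.
- heat_sink: Bystander, loose: bare aluminium heat sink with five upright fins, 40 x 30 mm, 26 mm high. Origin: centre of the underside. Leave alone.
- capacitor: Bystander, loose: upright black can capacitor, 24 mm in diameter, 40 mm high, silver top. Origin: centre of the underside. Leave alone.
- glue_jar: Bystander, loose: small white jar, 28 mm in diameter, 48 mm high. Origin: centre of the underside. Leave alone.
- tip_tin: Bystander, loose: steel tip-cleaner tin, 30 mm in diameter, 33 mm high. Origin: centre of the underside. Leave alone.
- flux_bottle: Bystander, loose: amber bottle, 32 mm in diameter, 110 mm high, standing close by the timer. Origin: centre of the underside. Leave alone.
- screwdriver: Bystander, loose: screwdriver 180 mm long lying at the far left. Leave alone.
- solder_reel: Bystander, loose: solder reel 64 mm in diameter, 44 mm high, at the far right. Origin: centre of the underside. Leave alone.
There are look-alikes about, which are no part of the job. What is shaped like the round_dish but blue is not meant. Leave any turquoise look-alike of the square_dish alone.

How it is judged (in metres and radians):
On the way, in this order (a step that is already met when the one before it is completed fails the run):
1. the relay lies in the square dish and the coil in the round dish, let go and at rest (x of relay in the frame of square_dish between -0.072 and 0.072 m and y of relay in the frame of square_dish between -0.072 and 0.072 m and height (world z) of each of relay, coil below 0.03 m and horizontal distance between coil and round_dish below 0.072 m and linear speed of each of relay, coil below 0.03 m/s and contact force between the fingers and relay below 0.05 N and contact force between the fingers and coil below 0.05 N), for 0.2 s.
2. then the timer's key is wound clockwise to its stop (value of joint key above 4.25 rad), for 0.2 s.
At the end, for the whole second after the job is handed in: Relay in the square dish (origin within 72 mm of its centre along each side), coil in the round dish (within 72 mm of its centre), each origin under 30 mm above the bench, both at rest; key within 0.25 rad of its stop (above 4.25) and staying there (x of relay in the frame of square_dish between -0.072 and 0.072 m and y of relay in the frame of square_dish between -0.072 and 0.072 m and height (world z) of each of relay, coil below 0.03 m and horizontal distance between coil and round_dish below 0.072 m and linear speed of each of relay, coil below 0.03 m/s and value of joint key above 4.25 rad and velocity of joint key between -0.05 and 0.05 rad/s); the robot touches nothing.
It fails at once if a bystander (transformer, heat sink, capacitor, jar, tin, bottle, screwdriver or reel) pushed by more than 25 mm or knocked over (distance of any of transformer, capacitor, glue_jar, tip_tin, flux_bottle, screwdriver, solder_reel, heat_sink from where it was at the start of the episode above 0.025 m or angle between any of transformer, capacitor, glue_jar, tip_tin, flux_bottle, solder_reel, heat_sink's own z axis and vertical above 0.6 rad).
It fails at once if the relay or the coil dropped (falling free from more than about 40 mm) ((linear speed of relay above 0.9 m/s and contact force between anything else and relay below 0.05 N) or (linear speed of coil above 0.9 m/s and contact force between anything else and coil below 0.05 N)).
It also fails if it takes over 72 s, if anything falls off the work surface, if the arm or the gripper's body presses on something with over 40 N, if the wrist force passes 120 N, or if a joint passes its speed limit or range.

ROBOT

A 7-joint arm with a two-finger parallel gripper is mounted at the origin on the work surface. World frame = base frame: x ahead of the robot, y to its left, z up, the work surface at z = 0. Lengths are in m, angles in degrees, forces in N, time in s.
With the tool pointing down it reaches from about 0.375 to 0.925 m from the base axis. Payload 3.1 kg.
Tool frame: the origin (TCP) lies at the very end of the fingers, on their centre line; the grasp point (between the pads) lies 19 mm behind it; z points along the fingers, y is the line along which they close (so a half turn about z gives the same grasp; the last joint's range is limited). The gripper opens to 85 mm and grips with 20 to 120 N. Pads are 22 mm wide; open, the fingers measure 114 mm over their backs; the gripper's body (76 mm by 85 mm) begins 54 mm behind the grasp point. The pads swing forward as they close: fully open they stand 13 mm farther back than shut.
Start: joints at [-71.15, 21.939, 2.515, 91.553, -1.026, 66.532, -2.859], TCP at [0.269, 0.592, 0.231] pointing down, gripper open.
Joint ranges: [-149.38, 149.38], [-23.57, 123.04], [-84.95, 90], [0, 143.3], [-89.99, 269.99], [3.08, 112.72], [-163.45, 163.45]. Speed limits (degrees/s): [159.86, 159.86, 180, 180, 180, 180, 180].

INTERFACE

Orientations are given as [roll, pitch, yaw] about the fixed x, y, z axes, in that order (R = Rz(yaw) Ry(pitch) Rx(roll)).
In Python, from plant import sensors, optics, order gives the robot as it stands. The module is installed in compiled form; this text tells all that it offers.
- The arm moves only by the tool play_rows, never from a script. Its argument "motion" is a list of rows, each a list of 7 numbers: the closure, from -1 (fully open) to 1 (shut), then the shift along the tool's x, y, z as a fraction of full scale, then the turn, a rotation vector about the tool's x, y, z as a fraction of full scale. In form: [[grip, tx, ty, tz, ax, ay, az], ...]. A call has 1 to 10 rows; each row shifts and turns the commanded pose from where the row before left it, along the tool's axes as they then stand; what a row does not reach is not made up. Full scale, the value 1, is 20 mm for a shift and 5 degrees for a turn. A row lasts 1/12 s, in which the tool goes at most 41.7 mm and 7.16 degrees, less where a joint would pass 70% of its speed; a pose out of reach is approached as far as the arm can. A call with a number of a shift or a turn outside -1 to 1 is refused whole. A call with a gripper value outside its range is refused whole. The fingers move at their own pace and stop on an object; "grip_force" is the grip in N (left out, the last holds). Time passes only in rows, so rows that do not move let the fingers close. It gives the time, the measured TCP pose, the force, the opening and the grip force at its end, in the units of the state.
- sensors.get_obs(): the state, without advancing time (a new reading comes with each control period).
- optics.capture(name): name is "side" or "top"; returns a dict with "frame" (480x640x3 uint8, red, green, blue), "fx", "fy", "cx", "cy" (pixels), "eye" and "rotation" of the camera in the world. Camera axes: x right, y down, z forward; pixel columns grow to the right and rows downward; lengths in m; the calibration is good to about 2 mm. A picture is of the moment at which its call begins. There is no depth.
- order.job_done(): hands the job in; it is judged then, once.
The state is a dict: "clock": time; "qpos": joint angles; "joint_vel": joint speeds; "joint_torque": joint torques, N m; "ee_pos": TCP position; "tcp_rot": TCP orientation; "force": force on the tool from outside, world axes, zero at the start; "ft_torque": the same for the moment, N m; "finger_gap": opening from 0.0 (shut) to 1.0 (fully open); "gripper_force": force on a finger pad.
Only numpy, scipy, OpenCV 4.12 (cv2) and the standard library are available. Lean on these libraries where they do the work, as an engineer would, in place of code of your own. Each camera call takes 0.05 s, during which the arm holds its last target. There are 200 camera calls.

## Working session

There is one attempt and no reset: what is moved stays moved. The work goes in short steps, Python scripts to look and compute and a tool call to move; the robot and the scene stay as the last step left them, time stands still between calls to the robot, and variables do not carry over. Pictures are saved under pics/ and viewed, at most 10 in all, crops included, and the job is handed in when it is done.

Besides the shell and the picture viewer there is one more tool, called after "Request:" by a JSON object that holds its "api" and its "payload". play_rows: Moves the arm, as the interface text tells. Shift numbers are shares of 20 mm and turn numbers shares of 5 degrees, none past 1 either way. Its arguments: {"type":"object","properties":{"motion":{"type":"array","items":{"type":"array","items":{"type":"number"}}},"grip_force":{"type":"number"}},"required":["motion"]}

```bash
mkdir -p pics; ls; python3 - <<'E'
from plant import sensors, optics
import cv2
for n in("top","side"):
    c=optics.capture(n); cv2.imwrite(f"pics/{n}0.png",c["frame"][:,:,::-1]); print(n,c["fx"],c["fy"],c["cx"],c["cy"],c["eye"],c["rotation"])
print(sensors.get_obs())
E
```

```text
pics
top 500.7634202462549 500.7634202462549 317.7660041551584 234.95176901165897 [0.2679089  0.09558037 1.42727705] [-171.0381903     0.55892321  -90.497204  ]
side 548.0565250852312 548.0565250852312 331.7755990057503 232.49893325545204 [0.3801697  1.26744129 0.95171752] [-126.46971695    1.19456219 -175.87647259]
{'clock': 0.1, 'qpos': array([-71.14987524,  21.98889509,   2.5122664 ,  91.6415093 ,
        -1.02485316,  66.53233633,  -2.85900213]), 'joint_vel': array([-0.01705539, -0.099716  , -0.04248646, -0.23197338,  0.03293953,
       -0.00045898,  0.02626229]), 'joint_torque': array([ 2.46442796e-03, -4.34729469e+01,  1.02919322e+00, -2.50453019e+01,
        1.09085153e-02,  5.48817727e-03, -3.11799290e-06]), 'ee_pos': array([0.26872243, 0.59089256, 0.22998307]), 'tcp_rot': array([-1.79859995e+02,  8.32191715e-03,  1.55550692e+02]), 'force': array([ 0.15628703, -0.40453066, -0.21834111]), 'ft_torque': array([-0.04281854,  0.03355789, -0.06230292]), 'gripper_force': 0.0, 'finger_gap': 1.0047523828932492}
```

View pics/top0.png

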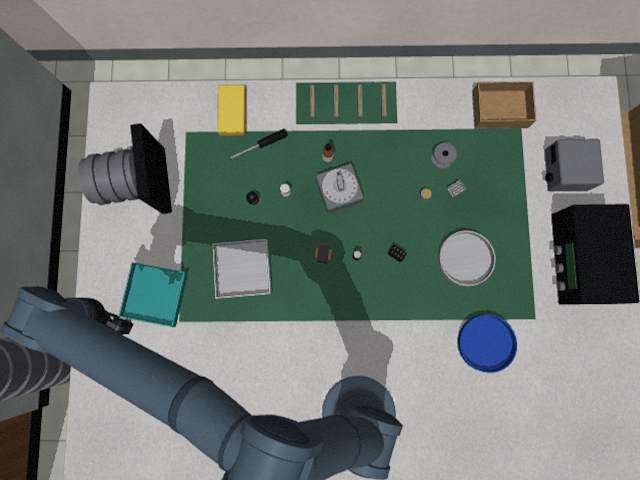

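View pics/side0.png

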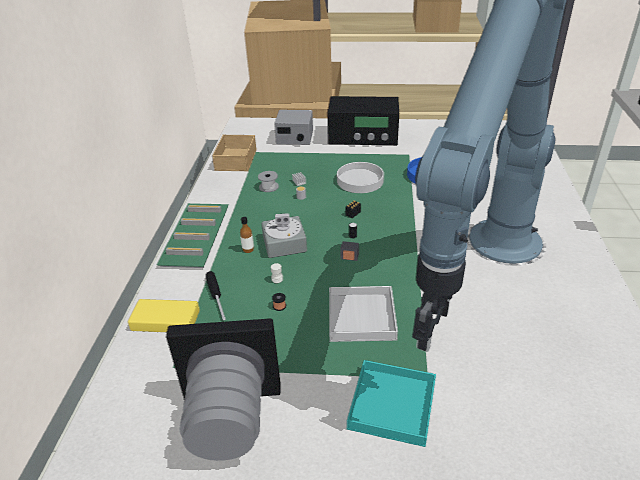

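```bash
cat > h.py <<'E'
import numpy as np
from scipy.spatial.transform import Rotation as R
CAM={"top":(500.763,317.766,234.952,[0.2679089,0.09558037,1.42727705],[-171.0381903,0.55892321,-90.497204]),
"side":(548.0565,331.7756,232.4989,[0.3801697,1.26744129,0.95171752],[-126.46971695,1.19456219,-175.87647259])}
def bp(n,u,v,z):
    f,cx,cy,e,r=CAM[n]; d=R.from_euler("xyz",r,degrees=True).apply([(u-cx)/f,(v-cy)/f,1]); e=np.array(e)
    return (e+d*(z-e[2])/d[2])
def pj(n,p):
    f,cx,cy,e,r=CAM[n]; q=R.from_euler("xyz",r,degrees=True).inv().apply(np.array(p)-e)
    return np.array([cx+f*q[0]/q[2],cy+f*q[1]/q[2]])
E
python3 - <<'E'
from h import *
import cv2
t=cv2.imread("pics/top0.png"); s=cv2.imread("pics/side0.png")
def c(im,x,y,w,h,k): 
    return cv2.resize(im[y:y+h,x:x+w],(w*k,h*k),interpolation=cv2.INTER_CUBIC)
def grid(im,x,y,w,h,k):
    o=c(im,x,y,w,h,k)
    for g in range(0,w,10):
        cv2.line(o,(g*k,0),(g*k,5),(0,0,255),1); cv2.putText(o,str(x+g),(g*k,14),0,.32,(0,255,255),1)
    for g in range(0,h,10):
        cv2.line(o,(0,g*k),(5,g*k),(0,0,255),1); cv2.putText(o,str(y+g),(6,g*k+4),0,.32,(0,255,255),1)
    return o
A=grid(t,310,140,60,75,5); B=grid(t,380,235,40,37,10)[:375]; B=cv2.copyMakeBorder(B,0,375-B.shape[0],0,0,cv2.BORDER_CONSTANT)
Cc=grid(t,235,180,30,30,7); D=grid(s,255,205,60,60,4)[:210]; E=grid(s,265,285,30,30,7);
A=np.hstack([A,B]); F=np.hstack([Cc,D,E]); w=max(A.shape[1],F.shape[1])
p=lambda i:cv2.copyMakeBorder(i,0,0,0,w-i.shape[1],cv2.BORDER_CONSTANT)
o=np.vstack([p(A),p(F)]); print(o.shape); cv2.imwrite("pics/z0.png",o)
for n,u,v,z in[("top",252,198,.03),("side",279,296,.03),("top",397,253,.034),("side",353,209,.02),("top",340,182,.1),("top",323,254,.04),("top",357,254,.04),("top",286,189,.048),("top",426,194,.033),("top",328,150,.11),("top",467,257,.03),("side",360,176,.03),("top",270,240,.03),("top",213,243,.03),("top",216,297,.03),("top",271,292,.03),("top",150,170,0.2)]: print(n,u,v,bp(n,u,v,z).round(3))
E
```

```text
(585, 700, 3)
top 252 198 [0.597 0.295 0.03 ]
side 279 296 [0.6   0.292 0.03 ]
top 397 253 [ 0.434 -0.114  0.034]
side 353 209 [ 0.434 -0.111  0.02 ]
top 340 182 [0.623 0.045 0.1  ]
top 323 254 [0.433 0.093 0.04 ]
top 357 254 [ 0.432 -0.002  0.04 ]
top 286 189 [0.618 0.196 0.048]
top 426 194 [ 0.603 -0.202  0.033]
top 328 150 [0.711 0.077 0.11 ]
top 467 257 [ 0.422 -0.31   0.03 ]
side 360 176 [ 0.419 -0.29   0.03 ]
top 270 240 [0.475 0.242 0.03 ]
top 213 243 [0.468 0.403 0.03 ]
top 216 297 [0.317 0.391 0.03 ]
top 271 292 [0.329 0.239 0.03 ]
top 150 170 [0.633 0.531 0.2  ]
```

View pics/z0.png

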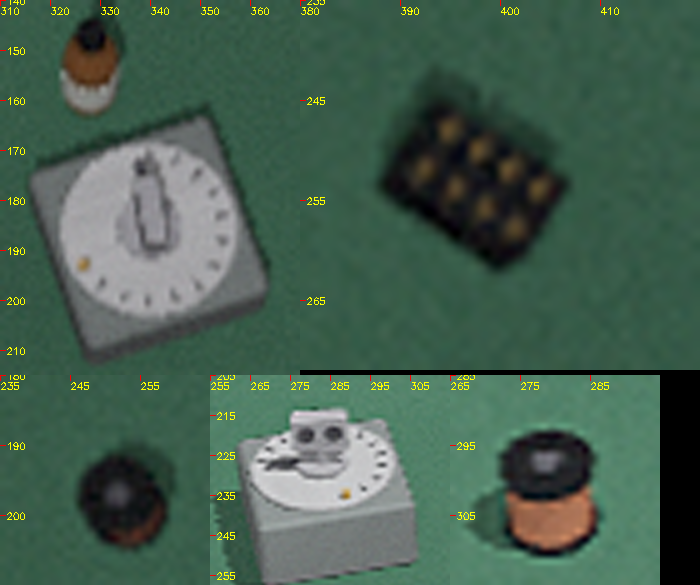

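```bash
cat >> h.py <<'E'
def go(p,yaw=None):
    "shift left to target p in tool axes (units of 20 mm) at present orientation, and yaw turn"
    from plant import sensors
    o=sensors.get_obs(); r=R.from_euler("xyz",o["tcp_rot"],degrees=True)
    print("t",o["clock"],"tcp",o["ee_pos"].round(4),"rpy",o["tcp_rot"].round(2),"q",o["qpos"].round(0),"gap",round(o["finger_gap"],3),"F",o["force"].round(1),"T",o["ft_torque"].round(2))
    print("units",(r.inv().apply(np.array(p)-o["ee_pos"])/.02).round(2))
    if yaw is not None:
        q=(r.inv()*R.from_euler("xyz",[180,0,yaw],degrees=True)).as_rotvec(degrees=True)/5
        r2=R.from_euler("xyz",[180,0,yaw],degrees=True)
        print("turn",q.round(2),"units after turn",(r2.inv().apply(np.array(p)-o["ee_pos"])/.02).round(2))
E
python3 - <<'E'
from h import *
print(bp("top",251.9,196.9,.03),bp("side",278.9,297.1,.03),bp("top",398.3,252.75,.036))
print([bp("top",u,v,.03).round(3) for u,v in[(439.5,257),(495.5,257),(467,230),(467,285)]])
go([.6,.2935,.2])
E
```

```text
[0.60059106 0.29491134 0.03      ] [0.59928825 0.29580091 0.03      ] [ 0.43482044 -0.11722128  0.036     ]
[array([ 0.422, -0.233,  0.03 ]), array([ 0.421, -0.389,  0.03 ]), array([ 0.498, -0.314,  0.03 ]), array([ 0.344, -0.305,  0.03 ])]
t 0.1 tcp [0.2687 0.5909 0.23  ] rpy [-1.7986e+02  1.0000e-02  1.5555e+02] q [-71.  22.   3.  92.  -1.  67.  -3.] gap 1.005 F [ 0.2 -0.4 -0.2] T [-0.04  0.03 -0.06]
units [-21.23  -6.68   1.52]
```

Request:
{"api": "play_rows", "payload": {"motion": [[-1,-0.9,-0.92,0,0,0,0],[-1,-0.9,-0.92,0,0,0,0],[-1,-0.9,-0.92,0,0,0,0],[-1,-0.9,-0.92,0,0,0,0],[-1,-0.9,-0.92,0,0,0,0],[-1,-0.9,-0.92,0,0,0,0],[-1,-0.9,-0.92,0,0,0,0],[-1,-1,0,0,0,0,0],[-1,-1,0,0,0,0,0],[-1,-1,0,0,0,0,0]]}}

```text
clock: 0.93
ee_pos: [0.3853, 0.3963, 0.2309]
tcp_rot: [-180.0, -0.0, 155.5]
force: [-0.2, 1.0, 0.9]
finger_gap: 0.995
gripper_force: 0.0
```

Request:
{"api": "play_rows", "payload": {"motion": [[-1,-1,0,0.2,0,0,0],[-1,-1,0,0.2,0,0,0],[-1,-1,0,0.2,0,0,0],[-1,-1,0,0.2,0,0,0],[-1,-1,0,0.3,0,0,0],[-1,-1,0,0.3,0,0,0],[-1,-1,0,0.3,0,0,0],[-1,-1,0,0.3,0,0,0],[-1,-1,0,0.3,0,0,0],[0,-1,0,0.3,0,0,0]]}}

```text
clock: 1.77
ee_pos: [0.5674, 0.314, 0.1782]
tcp_rot: [-179.9, -0.0, 155.6]
force: [-0.6, 0.5, -0.1]
finger_gap: 0.885
gripper_force: 0.0
```

```bash
python3 -c "
from h import *
go([.6,.295,.008])"
```

```text
t 1.7667 tcp [0.5674 0.314  0.1782] rpy [-1.7993e+02 -5.0000e-02  1.5556e+02] q [-43.  25.  14.  95.  -7.  61.  38.] gap 0.885 F [-0.6  0.5 -0.1] T [-0.02  0.03 -0.01]
units [-1.88 -0.18  8.51]
```

Request:
{"api": "play_rows", "payload": {"motion": [[0,-0.95,-0.1,0,0,0,0],[0,-0.95,-0.1,0,0,0,0],[0,0,0,1,0,0,0],[0,0,0,1,0,0,0],[0,0,0,1,0,0,0],[0,0,0,1,0,0,0],[0,0,0,1,0,0,0],[0,0,0,0,0,0,0],[0,0,0,0,0,0,0]]}}

```text
clock: 2.52
ee_pos: [0.5983, 0.2946, 0.0773]
tcp_rot: [-179.8, -0.2, 155.6]
force: [0.2, -0.3, 0.6]
finger_gap: 0.501
gripper_force: 0.0
```

```bash
python3 -c "
from h import *
from plant import optics
import cv2
go([.6,.295,.008])
t=optics.capture('top')['frame'][:,:,::-1][150:240,200:320]; s=optics.capture('side')['frame'][:,:,::-1][240:330,220:340]
cv2.imwrite('pics/a1.png',cv2.resize(np.vstack([t,s]),None,fx=3.3,fy=3.3,interpolation=2))"
```

```text
t 2.5167 tcp [0.5983 0.2946 0.0773] rpy [-1.7978e+02 -1.6000e-01  1.5556e+02] q [-39.  34.  13.  95.  -9.  52.  42.] gap 0.501 F [ 0.2 -0.3  0.6] T [0.05 0.01 0.02]
units [-0.08  0.07  3.46]
```

View pics/a1.png

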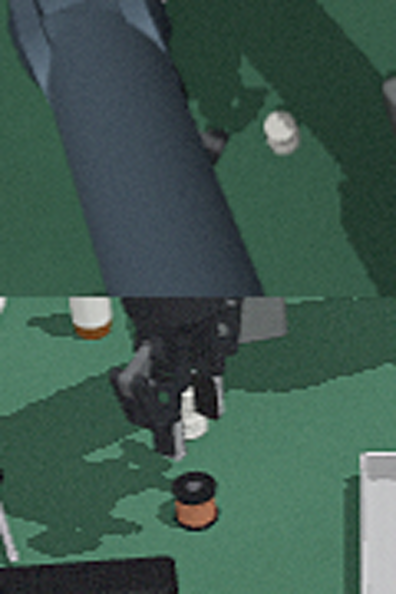

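Request:
{"api": "play_rows", "payload": {"motion": [[-0.5,0,0,0,0,0,0],[-0.5,0,0,0.6,0,0,0],[-0.5,0,0,0.7,0,0,0],[-0.5,0,0,0.7,0,0,0],[-0.5,0,0,0.7,0,0,0],[-0.5,0,0,0.65,0,0,0],[-0.5,0,0,0,0,0,0]]}}

```text
clock: 3.2
ee_pos: [0.5965, 0.2937, 0.0073]
tcp_rot: [-179.6, -0.3, 155.6]
force: [-0.3, -0.5, -0.6]
finger_gap: 0.752
gripper_force: 0.0
```

Request:
{"api": "play_rows", "payload": {"motion": [[1,0,0,0,0,0,0],[1,0,0,0,0,0,0],[1,0,0,0,0,0,0],[1,0,0,0,0,0,0],[1,0,0,0,0,0,0],[1,0,0,0,0,0,0],[1,0,0,0,0,0,0],[1,0,0,0,0,0,0]], "grip_force": 30}}

```text
clock: 3.87
ee_pos: [0.6005, 0.2956, 0.0129]
tcp_rot: [179.9, 0.0, 155.5]
force: [-0.6, -0.1, 1.7]
finger_gap: 0.388
gripper_force: 30.0
```

Request:
{"api": "play_rows", "payload": {"motion": [[1,0,0,-0.5,0,0,0],[1,0,0,-1,0,0,0],[1,0,0,-1,0,0,0],[1,0,0,-1,0,0,0],[1,0,0,-1,0,0,0],[1,0,0,-1,0,0,0],[1,0,0,-1,0,0,0],[1,0,0,-1,0,0,0],[1,0,0,-1,0,0,0],[1,0,0,-0.5,0,0,0]]}}

```text
clock: 4.7
ee_pos: [0.6014, 0.2958, 0.196]
tcp_rot: [179.8, 0.2, 155.5]
force: [1.4, 0.6, 0.4]
finger_gap: 0.387
gripper_force: 30.0
```

```bash
python3 -c "
from h import *
go([.421,-.31,.19],80)"
```

```text
t 4.7 tcp [0.6014 0.2958 0.196 ] rpy [1.7978e+02 1.5000e-01 1.5554e+02] q [-41.  26.  14.  91.  -7.  63.  41.] gap 0.387 F [1.4 0.6 0.4] T [ 0.   -0.05 -0.  ]
units [ -4.33 -31.31   0.19]
turn [ 0.06 -0.   15.11] units after turn [-31.4   -3.62   0.3 ]
```

Request:
{"api": "play_rows", "payload": {"motion": [[1,-0.1,-0.7,0,0,0,0],[1,-0.14,-1,0,0,0,0],[1,-0.14,-1,0,0,0,0],[1,-0.14,-1,0,0,0,0],[1,-0.14,-1,0,0,0,0],[1,-0.14,-1,0,0,0,0],[1,-0.14,-1,0,0,0,0],[1,-0.14,-1,0,0,0,0],[1,-0.14,-1,0,0,0,0],[1,-0.14,-1,0,0,0,0]]}}

```text
clock: 5.53
ee_pos: [0.5437, 0.1064, 0.192]
tcp_rot: [-180.0, -0.0, 155.6]
force: [-1.0, 0.5, -0.6]
finger_gap: 0.386
gripper_force: 30.0
```

Request:
{"api": "play_rows", "payload": {"motion": [[1,-0.14,-1,0,0,0,0],[1,-0.14,-1,0,0,0,0],[1,-0.14,-1,0,0,0,0],[1,-0.14,-1,0,0,0,0],[1,-0.14,-1,0,0,0,0],[1,-0.14,-1,0,0,0,0],[1,-0.14,-1,0,0,0,0],[1,-0.14,-1,0,0,0,0],[1,-0.14,-1,0,0,0,0],[1,-0.14,-1,0,0,0,0]]}}

```text
clock: 6.37
ee_pos: [0.4863, -0.0871, 0.1922]
tcp_rot: [180.0, -0.0, 155.5]
force: [0.9, -0.1, -0.5]
finger_gap: 0.387
gripper_force: 30.0
```

Request:
{"api": "play_rows", "payload": {"motion": [[1,-0.14,-1,0,0,0,0],[1,-0.14,-1,0,0,0,0],[1,-0.14,-1,0,0,0,0],[1,-0.14,-1,0,0,0,0],[1,-0.14,-1,0,0,0,0],[1,-0.14,-1,0,0,0,0],[1,-0.14,-1,0,0,0,0],[1,-0.14,-1,0,0,0,0],[1,-0.14,-1,0,0,0,0],[1,-0.14,-0.7,0,0,0,0]]}}

```text
clock: 7.2
ee_pos: [0.4309, -0.2763, 0.1922]
tcp_rot: [-180.0, -0.0, 155.4]
force: [0.4, -0.5, -0.0]
finger_gap: 0.389
gripper_force: 30.0
```

```bash
python3 -c "
from h import *
go([.421,-.31,.10],80)"
```

```text
t 7.2 tcp [ 0.4309 -0.2763  0.1922] rpy [-1.7997e+02 -2.0000e-02  1.5542e+02] q [ -3.  10.  35. 114.  -7.  58. 100.] gap 0.389 F [ 0.4 -0.5 -0. ] T [ 0.04 -0.02 -0.03]
units [-0.25 -1.74  4.61]
turn [-1.000e-02  0.000e+00  1.508e+01] units after turn [-1.75 -0.19  4.61]
```

Request:
{"api": "play_rows", "payload": {"motion": [[1,-0.12,-0.85,0,0,0,0],[1,-0.12,-0.85,0,0,0,0],[1,0,0,1,0,0,0],[1,0,0,1,0,0,0],[1,0,0,1,0,0,0],[1,0,0,1,0,0,0],[1,0,0,1,0,0,0],[1,0,0,1,0,0,0],[1,0,0,1,0,0,0],[1,0,0,0.5,0,0,0]]}}

```text
clock: 8.03
ee_pos: [0.4211, -0.306, 0.04]
tcp_rot: [180.0, -0.2, 155.6]
force: [-0.3, 1.2, -0.7]
finger_gap: 0.385
gripper_force: 30.0
```

```bash
python3 -c "
from h import *
go([.421,-.31,.018],80)"
```

```text
t 8.0333 tcp [ 0.4211 -0.306   0.04  ] rpy [179.98  -0.24 155.57] q [  6.  26.  30. 118. -20.  41. 114.] gap 0.385 F [-0.3  1.2 -0.7] T [0.02 0.09 0.03]
units [-0.08 -0.18  1.1 ]
turn [-0.03 -0.04 15.11] units after turn [-0.2   0.03  1.1 ]
```

Request:
{"api": "play_rows", "payload": {"motion": [[1,0,0,0.4,0,0,0],[1,0,0,0.4,0,0,0],[1,0,0,0.25,0,0,0],[1,0,0,0.1,0,0,0],[1,0,0,0,0,0,0],[1,0,0,0,0,0,0]]}}

```text
clock: 8.53
ee_pos: [0.4232, -0.3077, 0.0198]
tcp_rot: [-180.0, 0.1, 155.5]
force: [0.1, 0.2, -0.8]
finger_gap: 0.381
gripper_force: 30.0
```

Request:
{"api": "play_rows", "payload": {"motion": [[1,0,0,0.1,0,0,0],[1,0,0,0,0,0,0],[1,0,0,0,0,0,0],[0,0,0,0,0,0,0],[0,0,0,0,0,0,0],[-0.5,0,0,0,0,0,0],[-0.5,0,0,0,0,0,0],[-0.5,0,0,0,0,0,0],[-0.5,0,0,0,0,0,0]]}}

```text
clock: 9.28
ee_pos: [0.4228, -0.3074, 0.0173]
tcp_rot: [-180.0, 0.0, 155.6]
force: [-0.1, -0.8, 1.0]
finger_gap: 0.753
gripper_force: 0.0
```

Request:
{"api": "play_rows", "payload": {"motion": [[-0.5,0,0,-0.4,0,0,0],[-0.5,0,0,-0.8,0,0,0],[-0.5,0,0,-1,0,0,0],[-0.5,0,0,-1,0,0,0],[-0.5,0,0,-1,0,0,0],[-0.5,0,0,-1,0,0,0.9],[-0.5,0,0,-1,0,0,1],[-0.5,0,0,-1,0,0,1],[-0.5,0,0,0,0,0,1],[-0.5,0,0,0,0,0,1]]}}

```text
clock: 10.12
ee_pos: [0.4238, -0.3082, 0.1636]
tcp_rot: [179.9, 0.2, 130.8]
force: [0.5, 0.5, -0.2]
finger_gap: 0.749
gripper_force: 0.0
```

Request:
{"api": "play_rows", "payload": {"motion": [[-0.5,0,0,0,0,0,1],[-0.5,0,0,0,0,0,1],[-0.5,0,0,0,0,0,1],[-0.5,0,0,0,0,0,1],[-0.5,0,0,0,0,0,1],[-0.5,0,0,0,0,0,1],[-0.5,0,0,0,0,0,1],[-0.5,0,0,0,0,0,1],[-0.5,0,0,0,0,0,1],[-0.5,0,0,0,0,0,1]]}}

```text
clock: 10.95
ee_pos: [0.4226, -0.3073, 0.1618]
tcp_rot: [180.0, -0.0, 80.8]
force: [-0.2, -0.3, 0.3]
finger_gap: 0.749
gripper_force: 0.0
```

```bash
python3 -c "
from h import *
go([.4345,-.116,.15],56)"
```

```text
t 10.95 tcp [ 0.4226 -0.3073  0.1618] rpy [ 1.7998e+02 -2.0000e-02  8.0780e+01] q [-12.  17.  50. 115. -16.  55.  37.] gap 0.749 F [-0.2 -0.3  0.3] T [ 0.03  0.07 -0.02]
units [ 9.54 -0.94  0.59]
turn [ 0.   -0.    4.96] units after turn [ 8.26 -4.86  0.59]
```

```bash
python3 -c "
from h import *
from plant import optics
import cv2
a=[(450,128),(480,150),(510,168),(540,185)];b=[(425,165),(456,188),(486,208),(515,228)]
f=lambda p:bp('top',380+(p[0]-300)/10,235+p[1]/10,.037)
A=np.array([f(p) for p in a]);B=np.array([f(p) for p in b])
for M in(A,B): print(np.degrees(np.arctan2(*(M[0]-M[-1])[[1,0]])))
print((A.mean(0)+B.mean(0))/2, np.degrees(np.arctan2(*(A.mean(0)-B.mean(0))[[1,0]])))
t=optics.capture('top')['frame'][:,:,::-1]; s=optics.capture('side')['frame'][:,:,::-1]
o=np.hstack([cv2.resize(t[215:305,370:510],None,fx=3,fy=3,interpolation=2),cv2.resize(s[145:235,320:440],None,fx=3,fy=3,interpolation=2)])
cv2.imwrite('pics/a2.png',o)"
```

```text
56.44823406022174
53.78854413635192
[ 0.43470928 -0.11699385  0.037     ] -33.14786227413183
```

View pics/a2.png

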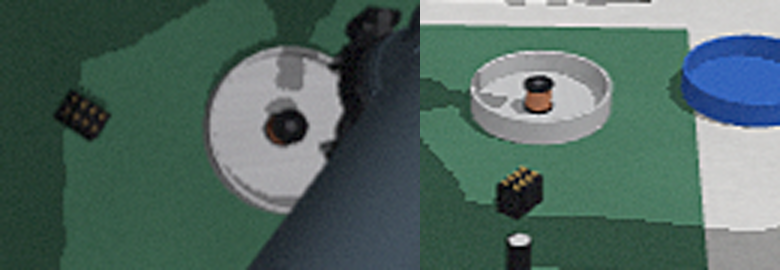

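Request:
{"api": "play_rows", "payload": {"motion": [[-1,0,0,0,0,0,1],[-1,0,0,0,0,0,1],[-1,0,0,0,0,0,1],[-1,0,0,0,0,0,1],[-1,0,0,0,0,0,0.96],[-1,0.9,-0.55,0,0,0,0],[-1,0.95,-0.55,0,0,0,0],[-1,0.95,-0.55,0,0,0,0],[-1,0.95,-0.55,0,0,0,0],[-1,0.95,-0.55,0,0,0,0]]}}

```text
clock: 11.88
ee_pos: [0.429, -0.1977, 0.1615]
tcp_rot: [-180.0, -0.0, 56.4]
force: [-0.3, -0.2, 0.1]
finger_gap: 1.005
gripper_force: 0.0
```

Request:
{"api": "play_rows", "payload": {"motion": [[-1,0.9,-0.53,0,0,0,0],[-1,0.9,-0.53,0,0,0,0],[-1,0.9,-0.53,0,0,0,0],[-1,0.8,-0.5,0,0,0,0],[-1,0,0,0.8,0,0,0],[-1,0,0,0.8,0,0,0],[-1,0,0,0.8,0,0,0],[-1,0,0,0,0,0,0],[-1,0,0,0,0,0,0]]}}

```text
clock: 12.63
ee_pos: [0.4325, -0.1174, 0.113]
tcp_rot: [-179.9, 0.1, 56.3]
force: [-0.8, 0.7, 0.6]
finger_gap: 1.001
gripper_force: 0.0
```

```bash
python3 -c "
from h import *
go([.4345,-.116,.012],56)"
```

```text
t 12.6333 tcp [ 0.4325 -0.1174  0.113 ] rpy [-1.7991e+02  9.0000e-02  5.6300e+01] q [-39.  13.  54. 126. -14.  47. -10.] gap 1.001 F [-0.8  0.7  0.6] T [-0.04  0.01 -0.01]
units [0.12 0.05 5.05]
turn [-0.02  0.02  0.06] units after turn [0.11 0.05 5.05]
```

Request:
{"api": "play_rows", "payload": {"motion": [[-1,0.1,0.05,0.7,0,0,0],[-1,0,0,0.8,0,0,0],[-1,0,0,0.8,0,0,0],[-1,0,0,0.8,0,0,0],[-1,0,0,0.8,0,0,0],[-1,0,0,0.7,0,0,0],[-1,0,0,0.4,0,0,0],[-1,0,0,0,0,0,0]]}}

```text
clock: 13.3
ee_pos: [0.4351, -0.1161, 0.013]
tcp_rot: [-179.9, 0.0, 56.3]
force: [-0.0, 0.2, 0.5]
finger_gap: 1.002
gripper_force: 0.0
```

Request:
{"api": "play_rows", "payload": {"motion": [[1,0,0,0,0,0,0],[1,0,0,0,0,0,0],[1,0,0,0,0,0,0],[1,0,0,0,0,0,0],[1,0,0,0,0,0,0],[1,0,0,0,0,0,0],[1,0,0,0,0,0,0],[1,0,0,0,0,0,0],[1,0,0,0,0,0,0],[1,0,0,0,0,0,0]]}}

```text
clock: 14.13
ee_pos: [0.4361, -0.1161, 0.014]
tcp_rot: [180.0, -0.1, 56.3]
force: [-1.0, 0.7, 6.1]
finger_gap: 0.321
gripper_force: 30.8
```

Request:
{"api": "play_rows", "payload": {"motion": [[1,0,0,-0.5,0,0,0],[1,0,0,-1,0,0,0],[1,0,0,-1,0,0,0],[1,0,0,-1,0,0,0],[1,0,0,-1,0,0,0],[1,0,0,-1,0,0,0],[1,0,0,-1,0,0,0],[1,0,0,-0.5,0,0,0],[1,0,0,0,0,0,0]]}}

```text
clock: 14.88
ee_pos: [0.437, -0.1164, 0.1556]
tcp_rot: [179.8, -0.2, 56.2]
force: [0.8, -0.3, -0.5]
finger_gap: 0.322
gripper_force: 30.0
```

```bash
python3 -c "
from h import *
go([.4,.319,.155],56)"
```

```text
t 14.8833 tcp [ 0.437  -0.1164  0.1556] rpy [179.8   -0.24  56.23] q [-44.   7.  58. 124.  -8.  52. -15.] gap 0.322 F [ 0.8 -0.3 -0.5] T [0.05 0.   0.01]
units [ 17.07 -13.64   0.05]
turn [ 0.04 -0.05  0.05] units after turn [ 17.01 -13.71   0.03]
```

Request:
{"api": "play_rows", "payload": {"motion": [[1,0.7,-0.56,0,0,0,0],[1,1,-0.8,0,0,0,0],[1,1,-0.8,0,0,0,0],[1,1,-0.8,0,0,0,0],[1,1,-0.8,0,0,0,0],[1,1,-0.8,0,0,0,0],[1,1,-0.8,0,0,0,0],[1,1,-0.8,0,0,0,0],[1,1,-0.8,0,0,0,0],[1,1,-0.8,0,0,0,0]]}}

```text
clock: 15.72
ee_pos: [0.4128, 0.1322, 0.1524]
tcp_rot: [-179.9, 0.1, 56.2]
force: [0.4, -0.7, -0.3]
finger_gap: 0.319
gripper_force: 30.0
```

```bash
python3 -c "
from h import *
go([.4,.319,.155],56)"
```

```text
t 15.7167 tcp [0.4128 0.1322 0.1524] rpy [-1.7994e+02  9.0000e-02  5.6240e+01] q [-66.   4.  44. 126.  -3.  52. -53.] gap 0.319 F [ 0.4 -0.7 -0.3] T [-0.02 -0.03 -0.05]
units [ 7.41 -5.72 -0.14]
turn [-0.01  0.02  0.05] units after turn [ 7.39 -5.75 -0.13]
```

Request:
{"api": "play_rows", "payload": {"motion": [[1,1,-0.77,0,0,0,0],[1,1,-0.77,0,0,0,0],[1,1,-0.77,0,0,0,0],[1,1,-0.77,0,0,0,0],[1,1,-0.77,0,0,0,0],[1,1,-0.77,0,0,0,0],[1,0.9,-0.7,0,0,0,0],[1,0.5,-0.4,0,0,0,0],[1,0,0,1,0,0,0],[1,0,0,1,0,0,0]]}}

```text
clock: 16.55
ee_pos: [0.4015, 0.3196, 0.1132]
tcp_rot: [180.0, -0.1, 56.4]
force: [0.2, -1.1, -1.7]
finger_gap: 0.321
gripper_force: 30.0
```

Request:
{"api": "play_rows", "payload": {"motion": [[1,0,0,1,0,0,0],[1,0,0,1,0,0,0],[1,0,0,1,0,0,0],[1,0,0,0.7,0,0,0],[1,0,0,0.4,0,0,0],[1,0,0,0,0,0,0],[1,0,0,0,0,0,0]]}}

```text
clock: 17.13
ee_pos: [0.4011, 0.3173, 0.031]
tcp_rot: [180.0, 0.1, 56.2]
force: [0.6, 0.0, 0.6]
finger_gap: 0.319
gripper_force: 30.0
```

```bash
python3 -c "
from h import *
go([.4,.319,.0185],56)"
```

```text
t 17.1333 tcp [0.4011 0.3173 0.031 ] rpy [1.7999e+02 8.0000e-02 5.6210e+01] q [-69.  26.  31. 119. -21.  40. -59.] gap 0.319 F [0.6 0.  0.6] T [-0.03  0.01  0.01]
units [ 0.04 -0.09  0.62]
turn [0.   0.02 0.04] units after turn [ 0.04 -0.09  0.62]
```

Request:
{"api": "play_rows", "payload": {"motion": [[1,0,0,0.3,0,0,0],[1,0,0,0.2,0,0,0],[1,0,0,0.12,0,0,0],[1,0,0,0,0,0,0],[1,0,0,0,0,0,0],[0.1,0,0,0,0,0,0],[0,0,0,0,0,0,0],[-0.3,0,0,0,0,0,0],[-0.3,0,0,0,0,0,0],[-0.3,0,0,0,0,0,0]]}}

```text
clock: 17.97
ee_pos: [0.4012, 0.3182, 0.019]
tcp_rot: [-180.0, -0.0, 56.3]
force: [0.3, -0.1, 0.6]
finger_gap: 0.646
gripper_force: 0.0
```

Request:
{"api": "play_rows", "payload": {"motion": [[-0.3,0,0,-0.4,0,0,0],[-0.3,0,0,-0.8,0,0,0],[-0.3,0,0,-1,0,0,0],[-0.3,0,0,-1,0,0,0],[-0.3,0,0,-1,0,0,0],[-0.3,0,0,-1,0,0,0],[-0.3,0,0,-1,0,0,0],[-0.3,0,0,-1,0,0,0],[-0.3,0,0,-1,0,0,0],[-0.3,0,0,-1,0,0,0]]}}

```text
clock: 18.8
ee_pos: [0.4011, 0.3176, 0.2044]
tcp_rot: [-180.0, -0.0, 56.2]
force: [0.6, 0.1, -0.7]
finger_gap: 0.65
gripper_force: 0.0
```

```bash
python3 -c "
from h import *
from plant import optics
import cv2
go([.62,.045,.2],186)
t=optics.capture('top')['frame'][:,:,::-1]; s=optics.capture('side')['frame'][:,:,::-1]
cv2.imwrite('pics/t3.png',t);cv2.imwrite('pics/s3.png',s)
def lab(im,x,y,w,h,k):
    o=cv2.resize(im[y:y+h,x:x+w],None,fx=k,fy=k,interpolation=2)
    for g in range(0,w,10): cv2.putText(o,str(x+g),(g*k,10),0,.32,(0,255,255),1); cv2.line(o,(g*k,10),(g*k,15),(0,0,255),1)
    for g in range(0,h,10): cv2.putText(o,str(y+g),(0,g*k+4),0,.32,(0,255,255),1); cv2.line(o,(22,g*k),(27,g*k),(0,0,255),1)
    return o
a=np.hstack([lab(t,312,160,56,52,7),lab(s,255,205,56,52,7)]);b=np.hstack([lab(t,190,220,110,90,3),lab(s,320,270,110,90,3)])
b=cv2.resize(b,(660,198*0+220))
o=np.zeros((584,784,3),np.uint8); o[:364,:784]=a; o[364:584,:660]=b
cv2.imwrite('pics/a3.png',o)"
```

```text
t 18.8 tcp [0.4011 0.3176 0.2044] rpy [-1.7999e+02 -2.0000e-02  5.6210e+01] q [-78.   9.  38. 113.  -7.  59. -70.] gap 0.65 F [ 0.6  0.1 -0.7] T [ 0.01 -0.02 -0.02]
units [-5.24 16.68  0.21]
turn [  0.    -0.   -25.96] units after turn [ -9.46 -14.7    0.22]
```

View pics/a3.png

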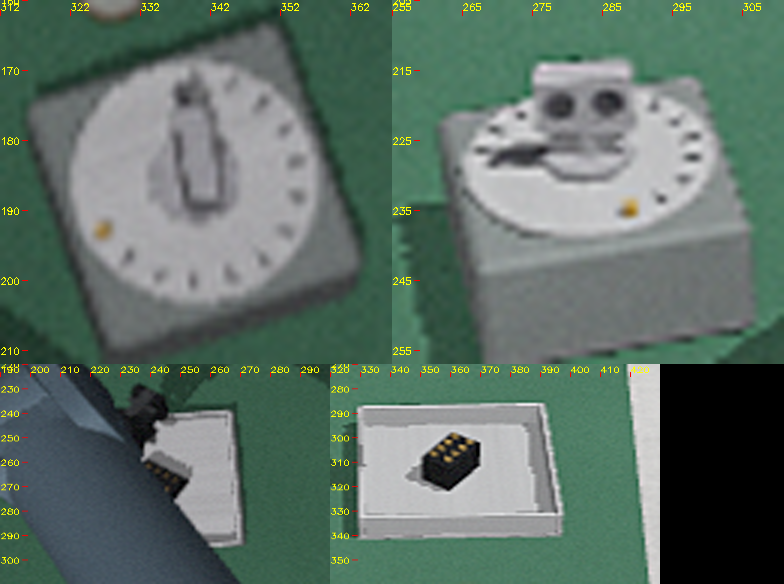

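```bash
python3 -c "
from h import *
T=lambda u,v,z:bp('top',312+u/7,160+v/7,z); S=lambda u,v,z:bp('side',255+(u-392)/7,205+v/7,z)
c=T(195,180,.059); print('dial',c,S(583,163,.059)); b=T(197,157,.102); print('bow',b,S(584,71,.102))
an=lambda d:np.degrees(np.arctan2(d[1],d[0]))
for n,p in(('pinT',T(103,230,.065)),('pinS',S(628,209,.062)),('tipT',T(187,90,.062)),('tipS',S(492,160,.062))): print(n,p,an(p-c))
print('bow dir',an(T(191,105,.102)-T(204,208,.102)),'bow side edge',an(S(535,72,.102)-S(633,71,.102)))
print('edge',an(T(30,105,.055)-T(278,22,.055)))
"
```

```text
dial [0.62316534 0.04379525 0.059     ] [0.62448849 0.05024783 0.059     ]
bow [0.62119202 0.04450193 0.102     ] [0.62117238 0.04810667 0.102     ]
pinT [0.60152358 0.08100153 0.065     ] 120.18526138573337
pinS [0.60170533 0.08382796 0.062     ] 118.19406389939174
tipT [0.65962337 0.04654502 0.062     ] 4.313233863011552
tipS [0.66013525 0.05389611 0.062     ] 15.281296134455934
bow dir 6.093715762859257 bow side edge 3.421318503429511
edge 108.4144299914661
```

Request:
{"api": "play_rows", "payload": {"motion": [[-0.3,0,0.5,0,0,0,0],[-0.3,-0.32,1,0,0,0,0],[-0.3,-0.32,1,0,0,0,0],[-0.3,-0.32,1,0,0,0,0],[-0.3,-0.32,1,0,0,0,0],[-0.3,-0.32,1,0,0,0,0],[-0.3,-0.32,1,0,0,0,0],[-0.3,-0.32,1,0,0,0,0],[-0.3,-0.32,1,0,0,0,0],[-0.3,-0.32,1,0,0,0,0]]}}

```text
clock: 19.73
ee_pos: [0.5269, 0.1624, 0.2014]
tcp_rot: [-179.9, 0.2, 56.2]
force: [-0.1, -0.2, -0.3]
finger_gap: 0.652
gripper_force: 0.0
```

Request:
{"api": "play_rows", "payload": {"motion": [[-0.3,-0.32,1,0,0,0,0],[-0.3,-0.32,1,0,0,0,0],[-0.3,-0.32,1,0,0,0,0],[-0.3,-0.32,1,0,0,0,0],[-0.3,-0.32,1,0,0,0,0],[-0.3,-0.3,1,0,0,0,-1],[-0.3,0,0,0,0,0,-1],[-0.3,0,0,0,0,0,-1],[-0.3,0,0,0,0,0,-1],[-0.3,0,0,0,0,0,-1]]}}

```text
clock: 20.57
ee_pos: [0.6049, 0.0647, 0.201]
tcp_rot: [-179.8, 0.1, 81.4]
force: [0.4, 0.5, -0.6]
finger_gap: 0.65
gripper_force: 0.0
```

Request:
{"api": "play_rows", "payload": {"motion": [[-0.3,0,0,0,0,0,-1],[-0.3,0,0,0,0,0,-1],[-0.3,0,0,0,0,0,-1],[-0.3,0,0,0,0,0,-1],[-0.3,0,0,0,0,0,-1],[-0.3,0,0,0,0,0,-1],[-0.3,0,0,0,0,0,-1],[-0.3,0,0,0,0,0,-1],[-0.3,0,0,0,0,0,-1],[-0.3,0,0,0,0,0,-1]]}}

```text
clock: 21.4
ee_pos: [0.6047, 0.0649, 0.2009]
tcp_rot: [-179.8, -0.1, 131.4]
force: [-0.2, 0.1, -1.1]
finger_gap: 0.652
gripper_force: 0.0
```

Request:
{"api": "play_rows", "payload": {"motion": [[-0.3,0,0,0,0,0,-1],[-0.3,0,0,0,0,0,-1],[-0.3,0,0,0,0,0,-1],[-0.3,0,0,0,0,0,-1],[-0.3,0,0,0,0,0,-1],[-0.3,0,0,0,0,0,-1],[-0.3,0,0,0,0,0,-1],[-0.3,0,0,0,0,0,-1],[-0.3,0,0,0,0,0,-1],[-0.3,0,0,0,0,0,-1]]}}

```text
clock: 22.23
ee_pos: [0.6047, 0.0649, 0.2008]
tcp_rot: [-179.9, -0.2, -178.6]
force: [-0.8, -0.6, -0.4]
finger_gap: 0.648
gripper_force: 0.0
```

```bash
python3 -c "
from h import *
go([.622,.0455,.072],185.5)"
```

```text
t 22.2333 tcp [0.6047 0.0649 0.2008] rpy [-179.93   -0.2  -178.56] q [-27.  20.  20. 100.  -8.  62.  88.] gap 0.648 F [-0.8 -0.6 -0.4] T [-0.01 -0.04  0.  ]
units [-0.86 -0.98  6.44]
turn [-0.01 -0.04 -0.81] units after turn [-0.77 -1.05  6.44]
```

Request:
{"api": "play_rows", "payload": {"motion": [[-0.3,0,0,0,0,0,-0.8],[-0.3,-0.39,-0.53,0,0,0,0],[-0.3,-0.39,-0.53,0,0,0,0],[-0.3,0,0,1,0,0,0],[-0.3,0,0,1,0,0,0],[-0.3,0,0,1,0,0,0],[-0.3,0,0,0.5,0,0,0],[-0.3,0,0,0,0,0,0],[-0.3,0,0,0,0,0,0]]}}

```text
clock: 22.98
ee_pos: [0.6232, 0.0454, 0.1321]
tcp_rot: [-179.9, -0.1, -174.9]
force: [-0.6, -0.2, 0.7]
finger_gap: 0.651
gripper_force: 0.0
```

```bash
python3 -c "
from h import *
from plant import optics
import cv2
go([.622,.0455,.072],185.5)
s=optics.capture('side')['frame'][:,:,::-1]
t=optics.capture('top')['frame'][:,:,::-1]
cv2.imwrite('pics/a4.png',np.hstack([cv2.resize(s[170:260,230:330],(500,450),interpolation=2),cv2.resize(t[140:230,310:370],(300,450),interpolation=2)]))"
```

```text
t 22.9833 tcp [0.6232 0.0454 0.1321] rpy [-1.7994e+02 -9.0000e-02 -1.7486e+02] q [-23.  26.  19. 101. -10.  55.  95.] gap 0.651 F [-0.6 -0.2  0.7] T [-0.   -0.02 -0.  ]
units [0.06 0.02 3.01]
turn [-0.01 -0.02 -0.07] units after turn [0.06 0.01 3.01]
```

View pics/a4.png

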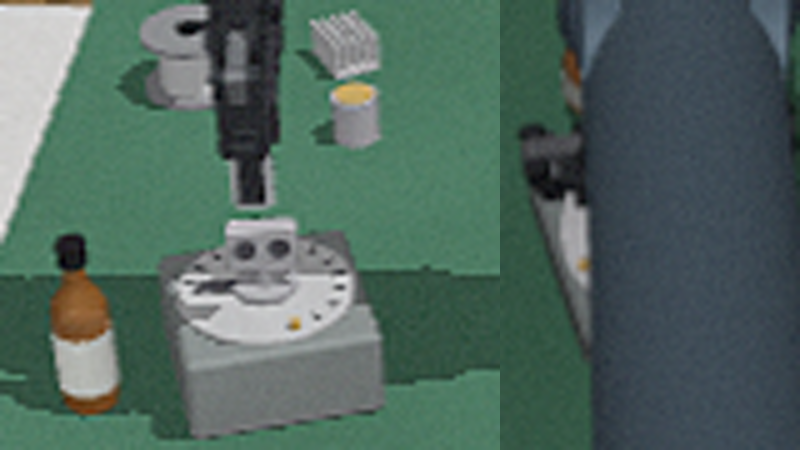

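```bash
python3 -c "
from h import *
y=np.radians(185.1); cl=np.array([np.sin(y),-np.cos(y),0])
for s in(1,-1): print(pj('side',np.array([.6232,.0454,.138])+s*.027*cl))
print(pj('side',[.622,.0455,.102]),pj('side',[.622,.0455,.09]), pj('side',[.626,.0455,.102]))"
```

```text
[280.25166268 209.18197057]
[281.40619538 198.14749727]
[282.26622092 214.59438525] [282.59124965 218.18524197] [280.81929113 214.5597372 ]
```

Request:
{"api": "play_rows", "payload": {"motion": [[-0.3,0.05,0,0.6,0,0,0],[-0.3,0,0,0.7,0,0,0],[-0.3,0,0,0.7,0,0,0],[-0.3,0,0,0.6,0,0,0],[-0.3,0,0,0.35,0,0,0],[-0.3,0,0,0,0,0,0],[-0.3,0,0,0,0,0,0]]}}

```text
clock: 23.67
ee_pos: [0.6216, 0.0465, 0.0728]
tcp_rot: [-180.0, -0.1, -174.7]
force: [-0.7, 0.4, -0.5]
finger_gap: 0.651
gripper_force: 0.0
```

Request:
{"api": "play_rows", "payload": {"motion": [[1,0,0,0,0,0,0],[1,0,0,0,0,0,0],[1,0,0,0,0,0,0],[1,0,0,0,0,0,0],[1,0,0,0,0,0,0],[1,0,0,0,0,0,0],[1,0,0,0,0,0,0],[1,0,0,0,0,0,0]], "grip_force": 70}}

```text
clock: 24.33
ee_pos: [0.623, 0.0443, 0.075]
tcp_rot: [-179.9, 0.1, -174.8]
force: [-1.1, -5.4, 5.7]
finger_gap: 0.139
gripper_force: 69.9
```

```bash
python3 -c "
from h import *
go([.622,.0455,.072],185.5)"
```

```text
t 24.3333 tcp [0.623  0.0443 0.075 ] rpy [-1.7988e+02  7.0000e-02 -1.7483e+02] q [-22.  30.  18. 102. -12.  49.  96.] gap 0.139 F [-1.1 -5.4  5.7] T [-0.95  0.29  0.08]
units [0.04 0.06 0.15]
turn [-0.02  0.01 -0.07] units after turn [0.04 0.06 0.15]
```

Request:
{"api": "play_rows", "payload": {"motion": [[1,0,-0.05,0,0,0,0.5],[1,0,0,0,0,0,0.8],[1,0,0,0,0,0,0.8],[1,0,0,0,0,0,0.8],[1,0,0,0,0,0,0.8],[1,0,0,0,0,0,0.8],[1,0,0,0,0,0,0.8],[1,0,0,0,0,0,0.8],[1,0,0,0,0,0,0.8],[1,0,0,0,0,0,0.8]]}}

```text
clock: 25.17
ee_pos: [0.6233, 0.0456, 0.075]
tcp_rot: [179.9, 0.1, 146.6]
force: [-0.5, -2.1, 4.8]
finger_gap: 0.135
gripper_force: 69.9
```

```bash
python3 -c "
from h import *
go([.622,.0455,.073],185.5)"
```

```text
t 25.1667 tcp [0.6233 0.0456 0.075 ] rpy [1.7993e+02 8.0000e-02 1.4657e+02] q [-29.  31.  27. 103. -18.  50.  63.] gap 0.135 F [-0.5 -2.1  4.8] T [-0.55  0.28  0.16]
units [ 0.05 -0.04  0.1 ]
turn [ 0.01  0.02 -7.79] units after turn [0.06 0.   0.1 ]
```

Request:
{"api": "play_rows", "payload": {"motion": [[1,0,0,0,0,0,1],[1,0,0,0,0,0,1],[1,0,0,0,0,0,1],[1,0,0,0,0,0,1],[1,0,0,0,0,0,1],[1,0,0,0,0,0,1],[1,0,0,0,0,0,1],[1,0,0,0,0,0,1],[1,0,0,0,0,0,1],[1,0,0,0,0,0,1]]}}

```text
clock: 26.0
ee_pos: [0.6247, 0.0465, 0.0751]
tcp_rot: [179.7, -0.0, 96.6]
force: [2.4, -1.6, 2.6]
finger_gap: 0.14
gripper_force: 69.5
```

Request:
{"api": "play_rows", "payload": {"motion": [[1,0,0,0,0,0,1],[1,0,0,0,0,0,1],[1,0,0,0,0,0,1],[1,0,0,0,0,0,1],[1,0,0,0,0,0,1],[1,0,0,0,0,0,1],[1,0,0,0,0,0,1],[1,0,0,0,0,0,1],[1,0,0,0,0,0,1],[1,0,0,0,0,0,1]]}}

```text
clock: 26.83
ee_pos: [0.6263, 0.046, 0.0751]
tcp_rot: [179.6, -0.3, 46.6]
force: [6.0, -1.4, 0.1]
finger_gap: 0.137
gripper_force: 69.1
```

```bash
python3 -c "
from h import *
go([.622,.0455,.073],0)"
```

```text
t 26.8333 tcp [0.6263 0.046  0.0751] rpy [179.61  -0.31  46.58] q [-45.  39.  50. 103. -36.  54. -23.] gap 0.137 F [ 6.  -1.4  0.1] T [-0.54 -0.79  0.13]
units [-0.16 -0.14  0.1 ]
turn [ 0.05 -0.09  9.32] units after turn [-0.21  0.02  0.1 ]
```

Request:
{"api": "play_rows", "payload": {"motion": [[1,0,0,0,0,0,1],[1,0,0,0,0,0,1],[1,0,0,0,0,0,1],[1,0,0,0,0,0,1],[1,0,0,0,0,0,1],[1,0,0,0,0,0,1],[1,0,0,0,0,0,1],[1,0,0,0,0,0,1],[1,0,0,0,0,0,1],[1,0,0,0,0,0,1]]}}

```text
clock: 27.67
ee_pos: [0.6269, 0.0444, 0.0751]
tcp_rot: [179.8, -0.6, -3.5]
force: [7.5, -6.0, -1.3]
finger_gap: 0.14
gripper_force: 68.9
```

```bash
python3 -c "
from h import *
go([.622,.0455,.073],-60)"
```

```text
t 27.6667 tcp [0.6269 0.0444 0.0751] rpy [179.82  -0.61  -3.46] q [-51.  46.  60. 104. -46.  59. -66.] gap 0.14 F [ 7.5 -6.  -1.3] T [-0.88 -1.11  0.2 ]
units [-0.25 -0.04  0.1 ]
turn [-0.03 -0.13 11.31] units after turn [-0.17  0.19  0.11]
```

Request:
{"api": "play_rows", "payload": {"motion": [[1,0.05,0.05,0,0,0,1],[1,0.05,0.05,0,0,0,1],[1,0,0,0,0,0,1],[1,0,0,0,0,0,1],[1,0,0,0,0,0,1],[1,0,0,0,0,0,1],[1,0,0,0,0,0,1],[1,0,0,0,0,0,1],[1,0,0,0,0,0,1]]}}

```text
clock: 28.42
ee_pos: [0.6264, 0.0429, 0.0751]
tcp_rot: [-179.9, -0.3, -48.4]
force: [2.2, -3.4, 4.5]
finger_gap: 0.138
gripper_force: 69.8
```

```bash
python3 -c "
from h import *
go([.622,.0455,.073],-60)"
```

```text
t 28.4167 tcp [0.6264 0.0429 0.0751] rpy [-179.85   -0.25  -48.44] q [ -55.   52.   68.  104.  -54.   64. -106.] gap 0.138 F [ 2.2 -3.4  4.5] T [-0.52 -0.06  0.09]
units [-0.24  0.08  0.1 ]
turn [-0.03 -0.05  2.31] units after turn [-0.22  0.12  0.1 ]
```

Request:
{"api": "play_rows", "payload": {"motion": [[1,0,0,0,0,0,0.5],[1,0,0,0,0,0,0.5],[1,0,0,0,0,0,0.5],[1,0,0,0,0,0,0.5],[1,0,0,0,0,0,0.5]]}}

```text
clock: 28.83
ee_pos: [0.626, 0.0427, 0.075]
tcp_rot: [-179.8, -0.2, -60.8]
force: [1.2, -3.0, 4.6]
finger_gap: 0.14
gripper_force: 70.0
```

```bash
python3 -c "
from h import *
go([.622,.0455,.073],-60)"
```

```text
t 28.8333 tcp [0.626  0.0427 0.075 ] rpy [-179.84   -0.21  -60.83] q [ -56.   54.   70.  104.  -56.   66. -117.] gap 0.14 F [ 1.2 -3.   4.6] T [-0.54 -0.04  0.22]
units [-0.22  0.11  0.1 ]
turn [-0.03 -0.04 -0.17] units after turn [-0.22  0.1   0.1 ]
```

Request:
{"api": "play_rows", "payload": {"motion": [[1,0,0,0,0,0,0.4],[1,0,0,0,0,0,0.4],[1,0,0,0,0,0,0.4],[1,0,0,0,0,0,0]]}}

```text
clock: 29.17
ee_pos: [0.6258, 0.0426, 0.0751]
tcp_rot: [-179.9, -0.2, -66.6]
force: [0.4, -3.8, 5.3]
finger_gap: 0.137
gripper_force: 72.6
```

```bash
python3 -c "
from h import *
go([.622,.0455,.073],-66.9)"
```

```text
t 29.1667 tcp [0.6258 0.0426 0.0751] rpy [-179.89   -0.24  -66.55] q [ -56.   55.   71.  104.  -57.   66. -122.] gap 0.137 F [ 0.4 -3.8  5.3] T [-0.59  0.1   0.92]
units [-0.21  0.12  0.1 ]
turn [-0.02 -0.05  0.07] units after turn [-0.21  0.12  0.1 ]
```

Request:
{"api": "play_rows", "payload": {"motion": [[1,0,0,0,0,0,0],[1,0,0,0,0,0,0],[1,0,0,0,0,0,0],[0.2,0,0,0,0,0,0],[0,0,0,0,0,0,0],[0,0,0,0,0,0,0],[0,0,0,0,0,0,0],[0,0,0,0,0,0,0]]}}

```text
clock: 29.83
ee_pos: [0.6237, 0.0441, 0.0732]
tcp_rot: [180.0, 0.1, -66.7]
force: [0.4, 0.0, 0.4]
finger_gap: 0.502
gripper_force: 0.0
```

Request:
{"api": "play_rows", "payload": {"motion": [[0,0,0,-0.4,0,0,0],[0,0,0,-0.8,0,0,0],[0,0,0,-1,0,0,0],[0,0,0,-1,0,0,0],[0,0,0,-1,0,0,0],[0,0,0,-1,0,0,0],[0,0,0,-1,0,0,0],[0,0,0,-0.5,0,0,0],[0,0,0,0,0,0,0],[0,0,0,0,0,0,0]]}}

```text
clock: 30.67
ee_pos: [0.6244, 0.0433, 0.2086]
tcp_rot: [-179.9, 0.0, -66.8]
force: [-0.3, -0.3, -0.2]
finger_gap: 0.499
gripper_force: 0.0
```

```bash
python3 -c "
from h import *
from plant import optics
import cv2
go([.622,.0455,.073])
s=optics.capture('side')['frame'][:,:,::-1]
cv2.imwrite('pics/a5.png',np.hstack([cv2.resize(s[190:270,230:320],(540,480),interpolation=2),cv2.resize(s[150:350,320:420],(240,480),interpolation=2)]))"
```

```text
t 30.6667 tcp [0.6244 0.0433 0.2086] rpy [-179.92    0.    -66.76] q [ -60.   48.   81.   99.  -49.   77. -126.] gap 0.499 F [-0.3 -0.3 -0.2] T [ 0.01  0.04 -0.03]
units [-0.15  0.07  6.78]
```

View pics/a5.png

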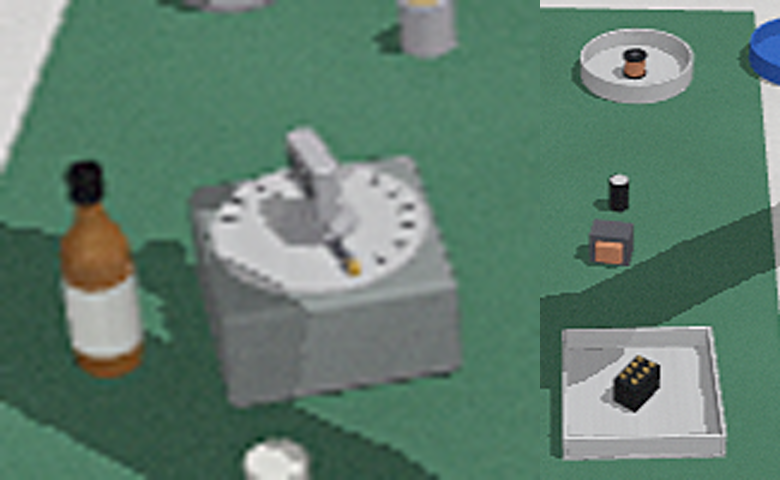

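The pointer stands right at the brass pin (about 350,265 in the crop). The coil is upright in the round dish, the relay is in the square dish, and the gripper is clear of everything.

```bash
python3 -c "
from plant import order
print(order.job_done())"
```

```text
the job is handed in; nothing more can be done
None
```

The job is handed in at about 31 s of the 72 s allowed: the relay is in the square dish, the coil is in the round dish, and the key is wound to its stop and let go; the hand-in call returned no verdict.

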